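# Move a varnished board from the drying rail to the notched rail

## Robot

A 6-joint arm with a two-finger parallel gripper is mounted at the origin on a cart in front of the work surface, level with it; the furniture and walls round the work are solid. World frame = base frame: x ahead of the robot, y to its left, z up, the work surface at z = 0. Lengths are in m, angles in rad, forces in N, time in s.
With the tool pointing down it reaches from about 0.35 to 0.85 m from the base axis. Payload 8.1 kg.
Tool frame: the origin (TCP) lies between the finger pads, 19 mm behind the fingertips; this is the grasp point; z points along the fingers, y is the line along which they close (so a half turn about z gives the same grasp; the last joint's range is limited). The gripper opens to 93 mm and grips with 3 to 60 N. Pads are 15 mm wide; open, the fingers measure 128 mm over their backs; the gripper's body (75 mm by 188 mm) begins 65 mm behind the grasp point.
Start: joints at [-1.337, 0.13, 1.488, -0, 1.523, -0.085], TCP at [0.188, -0.57, 0.237] pointing down, gripper open.
Joint ranges: [-2.96, 2.96], [-0.89, 2.26], [0.02, 2.5], [-1.34, 4.48], [0, 2.73], [-2.66, 2.66]. Speed limits (rad/s): [2.39, 2.39, 2.79, 3.14, 3.14, 3.14].

## Interface

Orientations are given as a rotation vector (axis times angle).
In Python, from plant import monitor, eyes, ticket gives the robot as it stands.
- The arm moves only by the tool arm_command, never from a script. Its argument "deltas" is a list that holds one entry, the list of rows, each a list of 6 numbers: the shift along the world's x, y, z in cm, then the turn, a rotation vector about the world's x, y, z in degrees. In form: [[[tx, ty, tz, rx, ry, rz], ...]]. A call has 1 to 12 rows; each row shifts and turns the commanded pose from where the row before left it; what a row does not reach is not made up. A row lasts 1/12 s, in which the tool goes at most 41.7 mm and 7.16 degrees, less where a joint would pass 70% of its speed; a pose out of reach is approached as far as the arm can. A call is refused whole if a number of a shift passes 4.17 or a number of a turn 7.16, either way. A call with a gripper value outside its range is refused whole. "gripper" is the opening, from -1 (shut) to 1 (fully open), set as the call begins (left out, the last holds). The fingers move at their own pace and stop on an object; "squeeze" is the grip in N (left out, the last holds). Time passes only in rows, so rows that do not move let the fingers close. It gives the time, the measured TCP pose, the force, the opening and the grip force at its end, in the units of the state.
- monitor.read_state(): the state, without advancing time (a new reading comes with each control period).
- eyes.read_camera(name): name is "scene" or "top" or "wrist"; returns the picture (420x560x3 uint8, blue, green, red); there is no depth.
- eyes.camera_model(name): a dict with "fx", "fy", "cx", "cy" (pixels), "rvec" (rotation vector, rad) and "tvec" (3), from world to camera coordinates, as OpenCV has them. Camera axes: x right, y down, z forward; pixel columns grow to the right and rows downward; lengths in m; the calibration is good to about 2 mm. The wrist camera is an equidistant fisheye: a pixel r from the principal point sees the ray r / f radians off the axis. A picture is of the moment at which its call begins: read the wrist's pose just before it. camera_model takes no time and is no camera call; for the wrist camera it gives the pose at the moment of the call.
- ticket.close_job(): hands the job in; it is judged then, once.
The state is a dict: "t": time; "q": joint angles; "dq": joint speeds; "joint_torque": joint torques, N m; "tool_pos": TCP position; "orientation": TCP orientation; "force": force on the tool from outside, world axes, zero at the start; "wrist_torque": the same for the moment, N m; "opening": finger opening in m; "gripper_force": force on a finger pad.
Only numpy, scipy, OpenCV 4.12 (cv2) and the standard library are available. Lean on these libraries where they do the work, as an engineer would, in place of code of your own. Each camera call takes 0.05 s, during which the arm holds its last target. There are 200 camera calls.

## Task

Take the hanging board nearest the open end of the plain rail, lift its hanger over the turned-up ends of both rails and hang it on the notched rail, then work it along until it has dropped fully home in one of the notches, and let go. The varnish is tacky: hold the hanger only by its wooden grip, never touch the board and keep it hanging upright; treat the rails gently (no knocks or hard pushing) and leave the other hanging board where it is.

Things in the scene. Friction and masses are not known exactly. Their poses are not given: they have to be found in the camera images.
- rail_a: Plain rail, fixed: foot plate 120 x 90 x 10 mm, round post, and on it a level aluminium bar 10 mm thick, 22 mm deep, top edge 205 mm above the table. Origin on the table under the post, z up; the bar runs along its own -y. At its free end, y = -240 mm, an end stop turns up 14 mm above the top edge, 6 mm long. Keep the hanger's force on it under 30 N.
- rail_a_tip (a point): Outer face of the plain rail's end stop, at the height of the rail's top edge (205 mm), middle of the bar's thickness; axes as rail_a.
- rail_b: Notched rail, fixed, on a like foot and post. Origin on the table under the post, z up; it runs along its own +y to its free end at y = +275 mm, with a like end stop, 10 mm thick. Top edge 205 mm, bottom edge 183 mm above the table. A 4 mm aluminium blade carries a wooden notched strip pushed over it, 10 mm thick together. Keep the hanger's force on it under 30 N.
- rail_b_tip (a point): Outer face of the notched rail's end stop, at the height of the rail's top edge (205 mm); axes as rail_b. The strip has two notches, each 30 mm long and 6 mm deep with upright walls, 60 mm apart. The strip's place along the rail differs and is not measured: the middle of the first notch is 105 to 165 mm behind this tip. It does not shift under 30 N.
- rail_b_start (a point): Point on the notched rail's top edge, 27 mm behind its tip: a plain level place, never notched, to set a hanger down. From here the top edge is level (no step over 0.5 mm) up to the first notch; a hanger slid along it comes to the notch, can sink 6 mm there and then meets the notch's far wall.
- hanger: To be moved; nearest the plain rail's end stop; 0.2 to 0.3 kg with its board. A closed steel stirrup: it leaves a rail only past the free end. Origin: middle of the underside of its bridge, which rests on the rail's top edge (in a notch: 6 mm lower); z up, y along the rail. Stirrup 24 mm long (y), inside 16 mm wide (x), 58 mm high (crossbar at z = -58): lifted 15 to 35 mm it clears both rails.
- hanger_grip (a point): Middle of that hanger's upright wooden grip, 32 mm above the hanger's origin: 16 mm (x) by 18 mm (y) by 36 mm high, on a short neck above the 6 mm thick bridge; axes as hanger. With a TCP 6 mm above this point, fingertips 19 mm past it clear the end stops by 5 mm. Free space round it: 60 mm along the rail.
- hanger_board: Freshly varnished plywood board, rigid with the hanger (same origin and axes): 110 mm (x) by 6 mm (y) by 86 mm, z = -79 to -165 mm; above it a steel clip 64 mm wide, z = -64 to -82 mm. The board is not to be touched.
- far_hanger: An identical hanger with board, nearer the post of the plain rail, 80 mm or more from the first; same origin and axes as hanger. To be left where it hangs.

How it is judged:
On the way, in this order (a step that is already met when the one before it is completed fails the run):
1. the hanger has been lifted over the end stop and is clear of the plain rail (y of hanger in the frame of rail_a below -0.255 m), for 0.1 s.
2. the hanger sits on the notched rail, past that rail's end stop (y of hanger in the frame of rail_b between 0.03 and 0.262 m and z of hanger in the frame of rail_b between 0.19 and 0.209 m and contact force between hanger and rail_b above 0.3 N), for 0.1 s.
At the end, for the whole second after the job is handed in: The hanger sits 6 mm (+-2.5 mm) below the notched rail's top edge, i.e. on the floor of one of its notches, round the rail, within 0.12 rad of upright, at rest and released; the other hanging board is within 15 mm of where it was (z of hanger in the frame of rail_b between 0.1965 and 0.2015 m and y of hanger in the frame of rail_b between 0.03 and 0.25 m and x of hanger in the frame of rail_b between -0.008 and 0.008 m and angle between hanger's own z axis and vertical below 0.12 rad and linear speed of hanger below 0.05 m/s and distance of far_hanger from where it was at the start of the episode below 0.015 m); the robot touches nothing.
It fails at once if the hanger and the plain rail press on each other with more than 30 N (contact force between hanger and rail_a above 30 N).
It fails at once if the hanger and the notched rail press on each other with more than 30 N (contact force between hanger and rail_b above 30 N).
It fails at once if the robot touches the tacky board (contact force between any of the fingers, the arm and hanger_board above 0.5 N).
It fails at once if the other hanging board is shifted along its rail by more than 15 mm (distance of far_hanger from where it was at the start of the episode above 0.015 m).
It fails at once if the hanging board is dropped, or tipped askew by more than 0.3 rad (height (world z) of hanger below 0.17 m or angle between hanger's own z axis and vertical above 0.3 rad).
It also fails if it takes over 67 s, if anything falls off the work surface, if the arm or the gripper's body presses on something with over 40 N, if the wrist force passes 120 N, or if a joint passes its speed limit or range.

## Working session

There is one attempt and no reset: what is moved stays moved. The work goes in short steps, Python scripts to look and compute and a tool call to move; the robot and the scene stay as the last step left them, time stands still between calls to the robot, and variables do not carry over. Pictures are saved under pics/ and viewed, at most 10 in all, crops included, and the job is handed in when it is done.

Besides the shell and the picture viewer there is one more tool, called as a command line: name --argument value ..., lists and objects as JSON in quotes. arm_command: Moves the arm, as the interface text tells. Its arguments: {"type":"object","properties":{"deltas":{"type":"array"},"gripper":{"type":"number"},"squeeze":{"type":"number"}},"required":["deltas"]}

```bash
ls; mkdir -p pics; python3 - <<'E'
from plant import monitor, eyes
import cv2
for n in ("scene","top"):
    m=eyes.camera_model(n); print(n,m)
    cv2.imwrite(f"pics/{n}0.png",eyes.read_camera(n))
print(monitor.read_state())
E
```

```text
pics
scene {'fx': 534.0241263891749, 'fy': 534.0241263891749, 'cx': 290.94342120815173, 'cy': 213.8462028960775, 'rvec': array([ 0.52204155, -2.37414643,  1.54483167]), 'tvec': array([0.54544485, 0.19772374, 1.47971783])}
top {'fx': 523.0051215905264, 'fy': 523.0051215905264, 'cx': 273.8170901665289, 'cy': 217.47713174048576, 'rvec': array([ 2.15150457, -2.06169232,  0.2219542 ]), 'tvec': array([0.07794947, 0.58128376, 1.542843  ])}
{'t': 0.1, 'q': array([-1.33738813e+00,  1.31128982e-01,  1.48914221e+00, -1.41614653e-05,
        1.52302555e+00, -8.53967891e-02]), 'dq': array([-0.00048048, -0.00243575, -0.00282444, -0.00062372,  0.00067468,
        0.00058096]), 'joint_torque': array([ 6.58736772e-04, -5.61344147e+01, -4.93096161e+01,  7.70720397e-02,
        2.90917454e-02, -2.43530559e-05]), 'tool_pos': array([ 0.1879651 , -0.56928801,  0.23648192]), 'orientation': array([-3.10008747e+00, -4.98391153e-01,  2.19954163e-04]), 'force': array([ 0.39982868, -0.3601729 , -0.75707838]), 'wrist_torque': array([ 0.02470308, -0.04337792, -0.02655642]), 'gripper_force': 0.0, 'opening': 0.09290387355377525}
```

View pics/scene0.png

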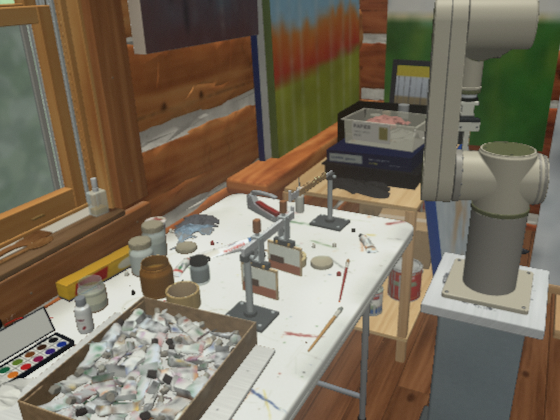

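View pics/top0.png

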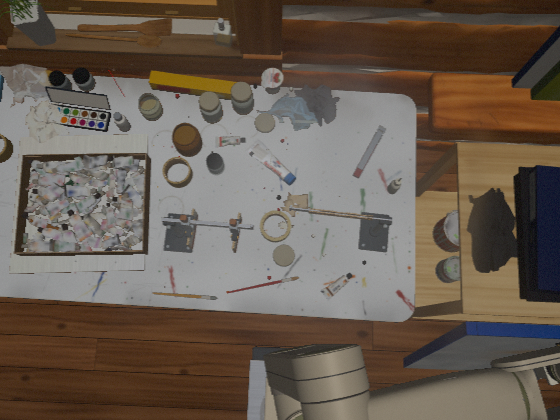

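The scene view shows the plain rail (post near 250,290) with two boards, and the notched rail behind it (post near 330,200). In the top view, rail_a runs from (165,220) to (253,227) and rail_b from (390,217) to (285,207). I'll zoom in on both.

```bash
python3 - <<'E'
import cv2
a=cv2.imread("pics/top0.png")[180:265,155:405]; cv2.imwrite("pics/c1.png",cv2.resize(a,(750,255),interpolation=cv2.INTER_CUBIC))
b=cv2.imread("pics/scene0.png")[160:330,220:360]
b=cv2.resize(b,None,fx=3.5,fy=3.5,interpolation=cv2.INTER_CUBIC)
cv2.imwrite("pics/c2.png",b);print(b.shape)
E
```

```text
(595, 490, 3)
```

View pics/c1.png

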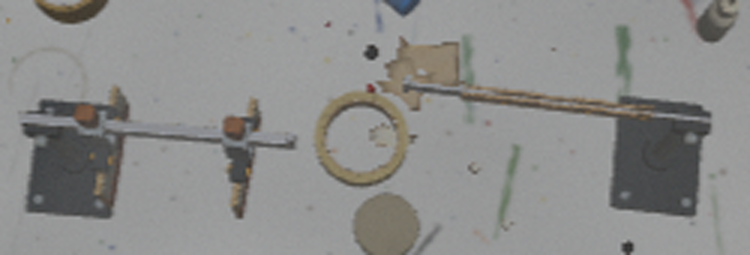

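View pics/c2.png

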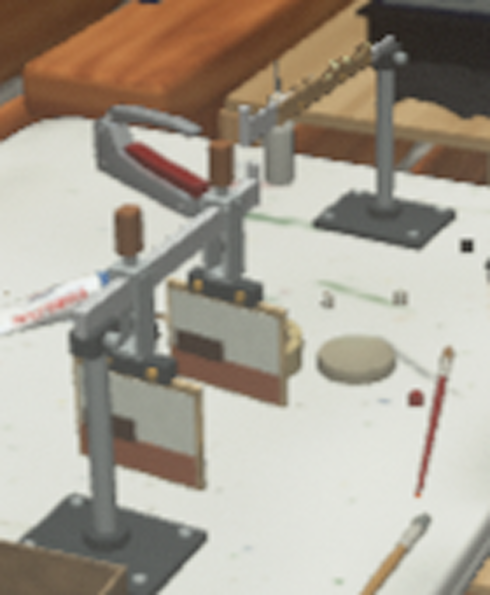

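```bash
cat > h.py <<'E'
import numpy as np, cv2
from plant import monitor, eyes
def ray(n,uv,m=None):
    m=m or eyes.camera_model(n); R=cv2.Rodrigues(np.array(m["rvec"]))[0]
    d=np.array([(uv[0]-m["cx"])/m["fx"],(uv[1]-m["cy"])/m["fy"]])
    if n=="wrist":
        r=np.hypot(*d); d=np.r_[d/r*np.sin(r),np.cos(r)] if r>1e-9 else np.r_[0,0,1]
    else: d=np.r_[d,1]
    return -R.T@m["tvec"], R.T@d
def at_z(n,uv,z,m=None):
    c,d=ray(n,uv,m); return c+d*(z-c[2])/d[2]
def tri(*obs):
    A=np.zeros((3,3));b=np.zeros(3)
    for n,uv in obs:
        c,d=ray(n,uv); d/=np.linalg.norm(d); P=np.eye(3)-np.outer(d,d); A+=P;b+=P@c
    return np.linalg.solve(A,b)
def proj(n,P,m=None):
    m=m or eyes.camera_model(n); R=cv2.Rodrigues(np.array(m["rvec"]))[0]
    p=R@np.asarray(P)+m["tvec"]
    if n=="wrist":
        r=np.hypot(p[0],p[1]); a=np.arctan2(r,p[2])/max(r,1e-9)
        return np.array([m["cx"]+m["fx"]*a*p[0],m["cy"]+m["fy"]*a*p[1]])
    return np.array([m["cx"]+m["fx"]*p[0]/p[2],m["cy"]+m["fy"]*p[1]/p[2]])
E
python3 - <<'E'
from h import *
np.set_printoptions(precision=4,suppress=True)
t=lambda u,v:(155+u/3,180+v/3); s=lambda u,v:(220+u/3.5,160+v/3.5)
print("a tip",at_z("top",t(296,141),.219),"a end",at_z("top",t(20,117),.205))
print("a tip scene",at_z("scene",s(253,170),.219))
print("grip top",at_z("top",t(239,124),.255),"scene",at_z("scene",s(221,145),.255), "far",at_z("top",t(87,112),.255))
print("b tip",at_z("top",t(405,84),.219),"b end",at_z("top",t(710,118),.205),"scene b tip",at_z("scene",s(242,110),.219))
E
```

```text
a tip [0.5143 0.1556 0.219 ] a end [0.5288 0.4136 0.205 ]
a tip scene [0.5083 0.1824 0.219 ]
grip top [0.5206 0.2057 0.255 ] scene [0.5139 0.2245 0.255 ] far [0.5257 0.3426 0.255 ]
b tip [0.5723 0.0576 0.219 ] b end [ 0.5552 -0.2271  0.205 ] scene b tip [0.572  0.0701 0.219 ]
```

arm_command --deltas '[[[0,0,4,0,0,0],[0,0,4,0,0,0],[0,0,4,0,0,0],[0,0,4,0,0,0],[1.9,3.6,1,0,0,0],[1.9,3.6,0,0,0,0],[1.9,3.6,0,0,0,0],[1.9,3.6,0,0,0,0],[1.9,3.6,0,0,0,-5.4],[1.9,3.6,0,0,0,-5.4],[1.9,3.6,0,0,0,-5.4],[1.9,3.6,0,0,0,-5.4]]]' --gripper 0.2 --squeeze 25

```text
t: 1.1
tool_pos: [0.3402, -0.2801, 0.407]
orientation: [-3.14, 0.099, 0.0]
force: [1.2, 0.1, -0.1]
opening: 0.0557
gripper_force: 0.0
```

arm_command --deltas '[[[1.9,3.6,0,0,0,0],[1.9,3.6,0,0,0,0],[1.9,3.6,0,0,0,0],[1.9,3.6,0,0,0,0],[1.9,3.6,0,0,0,0],[1.9,3.6,0,0,0,0],[1.9,3.6,0,0,0,0],[1.9,3.6,0,0,0,0],[1.9,3.6,0,0,0,0],[0,0,0,0,0,0],[0,0,0,0,0,0]]]'

```text
t: 2.02
tool_pos: [0.5111, 0.044, 0.4061]
orientation: [3.14, -0.085, -0.004]
force: [0.1, -0.5, -0.2]
opening: 0.0561
gripper_force: 0.0
```

```bash
python3 - <<'E'
from h import *
s=monitor.read_state(); print(s["t"],s["tool_pos"],s["orientation"],s["opening"],s["force"])
m=eyes.camera_model("wrist"); c,d=ray("wrist",(m["cx"],m["cy"]),m); print(m,c,d)
cv2.imwrite("pics/w1.png",cv2.resize(eyes.read_camera("wrist"),(800,600),interpolation=cv2.INTER_CUBIC))
E
```

```text
2.0167 [0.51110643 0.04399974 0.40614237] [ 3.14043276 -0.08505252 -0.00384534] 0.056098079132274166 [ 0.07505213 -0.49398616 -0.16670157]
{'fx': 325.19226210127806, 'fy': 325.19226210127806, 'cx': 278.0876460467904, 'cy': 211.75041594019723, 'rvec': array([-2.03670172,  2.14984123,  0.26390744]), 'tvec': array([0.07185808, 0.42204367, 0.67647437])} [0.57643465 0.04108004 0.55401944] [-0.24197476  0.01261497 -0.97020054]
```

View pics/w1.png

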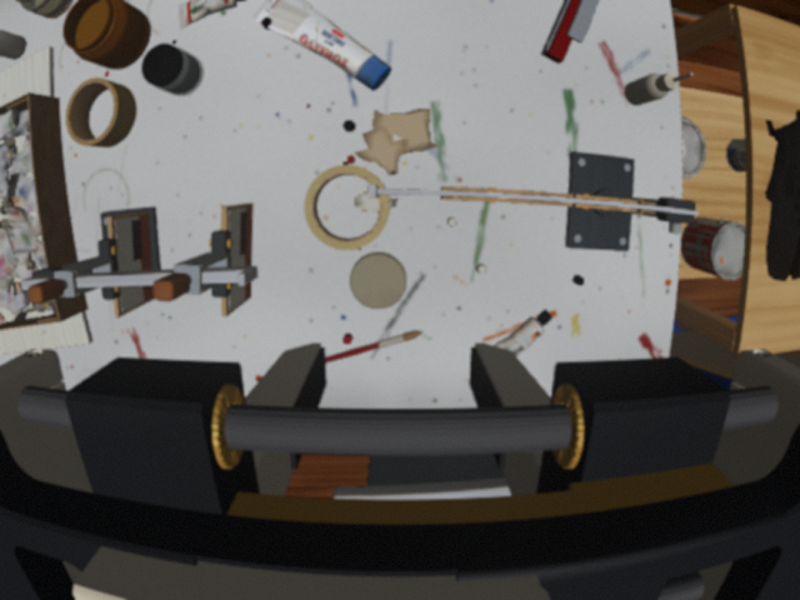

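Wrist view: the plain rail's end is near (256,273), with the target grip at (175,285). The notched rail's tip is near (365,193) and its end near (695,210). I'll enlarge both regions.

```bash
python3 - <<'E'
from h import *
im=eyes.read_camera("wrist"); cv2.imwrite("pics/w1raw.png",im)
a=cv2.resize(im[140:225,15:195],None,fx=4.4,fy=4.4,interpolation=cv2.INTER_CUBIC)
b=cv2.resize(im[118:158,240:500],None,fx=3.05,fy=4.4,interpolation=cv2.INTER_CUBIC)
w=792; c=np.vstack([a[:,:w],cv2.copyMakeBorder(b,0,0,0,max(0,w-b.shape[1]),0)[:,:w]]);cv2.imwrite("pics/w1c.png",c);print(a.shape,b.shape)
E
```

```text
(374, 792, 3) (176, 793, 3)
```

View pics/w1c.png

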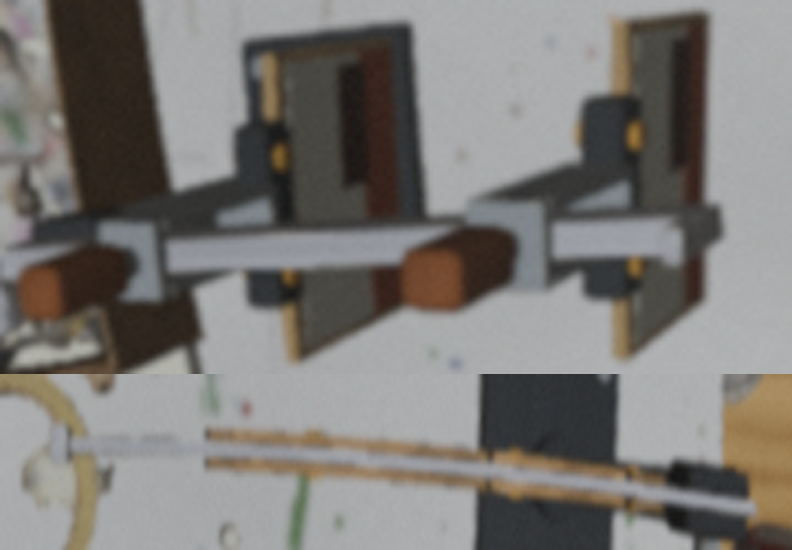

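```bash
python3 - <<'E'
from h import *
np.set_printoptions(precision=4,suppress=True)
m=eyes.camera_model("wrist")
A=lambda u,v:(15+u/4.4,140+v/4.4); B=lambda u,v:(240+u/3.05,118+(v-374)/4.4)
w=lambda f,u,v,z:at_z("wrist",f(u,v),z,m)
p1,p2=w(A,170,255,.205),w(A,560,240,.205)
print("a rail",p1,p2,"yaw",np.degrees(np.arctan2(*(p2-p1)[1::-1])))
print("a tip",w(A,684,245,.219)); print("a grip",w(A,434,280,.255),"far",w(A,43,293,.255))
print("bridge edge far side",w(A,546,243,.211), "near", w(A,475,200,.211))
b1,b2=w(B,75,444,.205),w(B,750,508,.205); t=w(B,52,443,.219)
print("b tip",t,b1,b2,"yaw",np.degrees(np.arctan2(*(b2-b1)[1::-1])))
d=(b2-b1)/np.linalg.norm(b2-b1)
for u in (205,300,490,520,630,665,750): print(u,(w(B,u,444+(u-75)*64/675,.205)-t)@d*1000)
E
```

```text
a rail [0.5247 0.3358 0.205 ] [0.5188 0.1998 0.205 ] yaw -92.48028527898121
a tip [0.5174 0.1594 0.219 ]
a grip [0.5199 0.2118 0.255 ] far [0.5254 0.3451 0.255 ]
bridge edge far side [0.5193 0.2012 0.211 ] near [0.5323 0.2207 0.211 ]
b tip [0.5761 0.0599 0.219 ] [0.5753 0.0527 0.205 ] [ 0.5549 -0.2186  0.205 ] yaw -94.30287837089674
205 52.770873225924596
300 86.70856000212065
490 159.06310117667178
520 171.35389334380096
630 219.44193152466238
665 235.9636382429778
750 279.2814212992964
```

arm_command --deltas '[[[0.18,3.36,-1,0,0,0.3],[0.18,3.36,-1,0,0,0.3],[0.18,3.36,-1,0,0,0],[0.18,3.36,-1,0,0,0],[0.17,3.36,-1,0,0,0],[0,0,-2.8,0,0,0],[0,0,-2.8,0,0,0],[0,0,0,0,0,0],[0,0,0,0,0,0]]]'

```text
t: 2.87
tool_pos: [0.519, 0.2083, 0.3003]
orientation: [3.139, -0.078, -0.005]
force: [-0.8, -0.1, 0.2]
opening: 0.0562
gripper_force: 0.0
```

```bash
python3 - <<'E'
from h import *
s=monitor.read_state(); print(s["t"],s["tool_pos"],s["orientation"],s["opening"],s["force"])
m=eyes.camera_model("wrist"); im=eyes.read_camera("wrist"); cv2.imwrite("pics/w2raw.png",im)
print(proj("wrist",[.520,.212,.255],m),proj("wrist",[.5174,.1594,.219],m))
cv2.imwrite("pics/w2.png",cv2.resize(im[100:350,120:440],None,fx=2.4,fy=2.4,interpolation=cv2.INTER_CUBIC))
E
```

```text
2.8667 [0.51903959 0.20827129 0.30027558] [ 3.13925291 -0.07800383 -0.00509334] 0.05619628183064703 [-0.78149851 -0.14412272  0.15778799]
[272.79021512 237.0846436 ] [344.46155566 221.27120748]
```

View pics/w2.png

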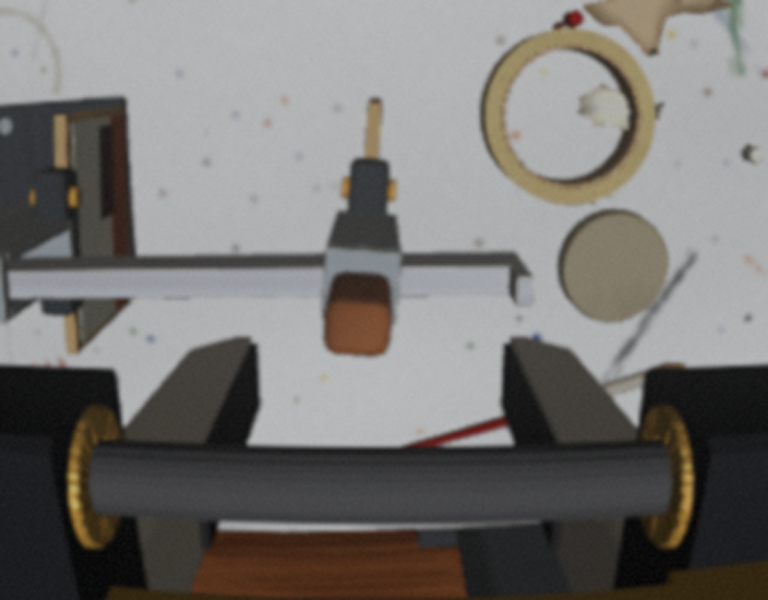

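The view is straight down on the target grip, whose top face centre is at crop (358,335). The end stop is at (524,290) and the fingers are spread on both sides. I'll refine from these pixels.

```bash
python3 - <<'E'
from h import *
np.set_printoptions(precision=4,suppress=True)
m=eyes.camera_model("wrist")
C=lambda u,v:(120+u/2.4,100+v/2.4); w=lambda u,v,z:at_z("wrist",C(u,v),z,m)
print("grip",w(358,335,.255),"corners",w(325,354,.255),w(391,354,.255),w(327,316,.255))
print("tip",w(533,290,.219)); p,q=w(30,281,.205),w(480,279,.205); print(p,q,np.degrees(np.arctan2(*(q-p)[1::-1])))
print("bridge",w(323,265,.211),w(400,265,.211))
for n,p in (("tips y",None),): print(monitor.read_state()["tool_pos"])
E
```

```text
grip [0.5189 0.2148 0.255 ] corners [0.5139 0.224  0.255 ] [0.5131 0.2064 0.255 ] [0.5245 0.2227 0.255 ]
tip [0.5185 0.1612 0.219 ]
[0.5259 0.3309 0.205 ] [0.5192 0.1762 0.205 ] -92.49337034225186
bridge [0.5278 0.2266 0.211 ] [0.5266 0.2023 0.211 ]
[0.52   0.2086 0.3024]
```

arm_command --deltas '[[[0.0,0.6,0,0,0,0],[0,0,-1.2,0,0,0],[0,0,-1.2,0,0,0],[0,0,-1.2,0,0,0],[0,0,-1.2,0,0,0],[0,0,-1.0,0,0,0],[0,0,0,0,0,0],[0,0,0,0,0,0]]]'

```text
t: 3.58
tool_pos: [0.5192, 0.2158, 0.2421]
orientation: [3.14, -0.075, -0.003]
force: [-0.4, -1.0, 0.9]
opening: 0.056
gripper_force: 0.0
```

arm_command --deltas '[[[0,0,0,0,0,0],[0,0,0,0,0,0],[0,0,0,0,0,0],[0,0,0,0,0,0],[0,0,0,0,0,0],[0,0,0,0,0,0]]]' --gripper -0.8 --squeeze 25

```text
t: 4.08
tool_pos: [0.52, 0.2159, 0.2437]
orientation: [3.141, -0.075, 0.001]
force: [1.2, -3.2, 1.5]
opening: 0.0205
gripper_force: 1.4
```

arm_command --deltas '[[[0,0,0,0,0,0],[0,0,0,0,0,0],[0,0,0,0,0,0],[0,0,0,0,0,0]]]'

```text
t: 4.42
tool_pos: [0.52, 0.2158, 0.2437]
orientation: [3.14, -0.075, 0.001]
force: [0.6, -2.7, 2.7]
opening: 0.0178
gripper_force: 25.0
```

arm_command --deltas '[[[0,0,0.4,0,0,0],[0,0,0.4,0,0,0],[0,0,0.4,0,0,0],[0,0,0.4,0,0,0],[0,0,0.4,0,0,0],[0,0,0.4,0,0,0],[0,0,0,0,0,0],[0,0,0,0,0,0],[0,0,0,0,0,0]]]'

```text
t: 5.17
tool_pos: [0.5198, 0.216, 0.2672]
orientation: [3.141, -0.075, -0.0]
force: [-0.1, -0.2, -3.0]
opening: 0.0178
gripper_force: 25.0
```

arm_command --deltas '[[[-0.06,-1,0,0,0,0],[-0.06,-1.33,0,0,0,0],[-0.06,-1.33,0,0,0,0],[-0.06,-1.33,0,0,0,0],[-0.06,-1.33,0,0,0,0],[-0.06,-1.33,0,0,0,0],[-0.06,-1.33,0,0,0,0],[-0.06,-1,0,0,0,0],[0.0,-0.6,0,0,0,0],[0,0,0,0,0,0],[0,0,0,0,0,0]]]'

```text
t: 6.08
tool_pos: [0.5152, 0.11, 0.2674]
orientation: [-3.14, 0.076, -0.0]
force: [0.2, 0.4, -2.5]
opening: 0.018
gripper_force: 25.0
```

arm_command --deltas '[[[1,0,0,0,0,-0.6],[1,0,0,0,0,-0.6],[1,0,0,0,0,-0.6],[1,0,0,0,0,0],[1,0,0,0,0,0],[0.5,0,0,0,0,0],[0,0,0,0,0,0],[0,0,0,0,0,0],[0,0,0,0,0,0]]]'

```text
t: 6.83
tool_pos: [0.5696, 0.1105, 0.2673]
orientation: [-3.139, 0.124, 0.001]
force: [0.1, -0.9, -3.1]
opening: 0.0178
gripper_force: 25.0
```

```bash
python3 - <<'E'
from h import *
s=monitor.read_state(); print(s["t"],s["tool_pos"],s["orientation"],s["opening"],s["force"])
m=eyes.camera_model("wrist"); im=eyes.read_camera("wrist"); cv2.imwrite("pics/w3raw.png",im)
print(proj("wrist",[.576,.06,.219],m),proj("wrist",[.5549,-.2186,.205],m))
cv2.imwrite("pics/w3.png",cv2.resize(im[140:260,250:510],None,fx=3,fy=4.5,interpolation=cv2.INTER_CUBIC))
E
```

```text
6.8333 [0.56964986 0.11052985 0.26725979] [-3.13909092e+00  1.23641194e-01  8.02046120e-04] 0.017819719437568972 [ 0.11395933 -0.90834516 -3.1112647 ]
[356.91669057 221.12036022] [599.50044256 213.50502956]
```

View pics/w3.png

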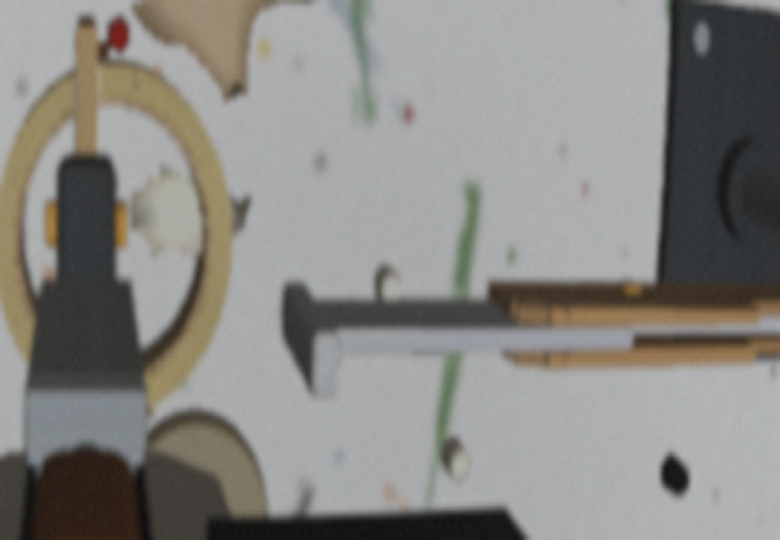

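The held hanger is at left, with its bridge at (85,420). The notched rail's end stop top is at u 315–337, v 333–395. The blade runs right along v≈340, with a level change starting at u≈632.

```bash
python3 - <<'E'
from h import *
np.set_printoptions(precision=4,suppress=True)
m=eyes.camera_model("wrist")
C=lambda u,v:(250+u/3,140+v/4.5); w=lambda u,v,z:at_z("wrist",C(u,v),z,m)
t=w(315,363,.219);print("tip",t,"stop sides",w(326,333,.219),w(326,395,.219))
p,q=w(380,342,.205),w(600,338,.205);print(p,q,np.degrees(np.arctan2(*(q-p)[1::-1])))
d=np.array([-.065,-.998,0])
for u,v in ((490,290),(510,300),(550,312),(632,338),(755,328),(505,358),(690,345)): print(u,v,((w(u,v,.205)-t)@d*1000).round(1))
print("bridge edges",w(25,390,.235),w(145,388,.235), "bridge x near edge",w(85,390,.235))
print(monitor.read_state()["tool_pos"])
E
```

```text
tip [0.5764 0.0612 0.219 ] stop sides [0.5806 0.0587 0.219 ] [0.5714 0.0588 0.219 ]
[0.5743 0.0424 0.205 ] [ 0.5701 -0.0165  0.205 ] -94.05897454136515
490 290 46.2
510 300 51.7
550 312 62.9
632 338 87.6
755 328 129.1
505 358 51.3
690 345 106.6
bridge edges [0.5821 0.1215 0.235 ] [0.5805 0.0984 0.235 ] bridge x near edge [0.5812 0.1099 0.235 ]
[0.5696 0.1105 0.2674]
```

arm_command --deltas '[[[0.5,0,0,0,0,0],[0.4,0,0,0,0,0],[0,0,0,0,0,0],[-0.07,-1,0,0,0,0.2],[-0.07,-1,0,0,0,0],[-0.07,-1,0,0,0,0],[-0.07,-1,0,0,0,0],[-0.07,-1,0,0,0,0],[-0.07,-1,0,0,0,0],[-0.07,-1,0,0,0,0],[-0.07,-1,0,0,0,0],[0,0,0,0,0,0]]]'

```text
t: 7.88
tool_pos: [0.5734, 0.028, 0.2674]
orientation: [3.138, -0.122, 0.0]
force: [0.7, -0.1, -2.9]
opening: 0.0178
gripper_force: 25.0
```

```bash
python3 - <<'E'
from h import *
s=monitor.read_state(); print(s["t"],s["tool_pos"],s["orientation"],s["opening"],s["force"])
m=eyes.camera_model("wrist"); im=eyes.read_camera("wrist"); cv2.imwrite("pics/w4raw.png",im)
cv2.imwrite("pics/w4.png",cv2.resize(im[150:260,220:420],None,fx=4,fy=5,interpolation=cv2.INTER_CUBIC))
E
```

```text
7.8833 [0.57337933 0.02800023 0.26742374] [ 3.13840401e+00 -1.21538493e-01  1.30874262e-04] 0.01779319249501974 [ 0.73459626 -0.10477997 -2.94258246]
```

View pics/w4.png

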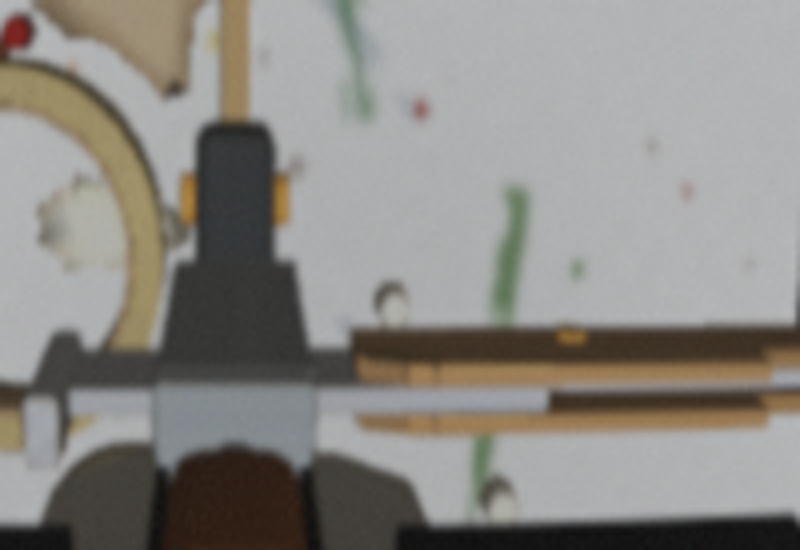

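The hanger sits over the notched rail, between the end stop (40,430) and the strip (350+). The strip's step near u≈768 marks the near wall of the first notch, about 129 mm behind the tip. Next I lower the hanger.

arm_command --deltas '[[[0,0,-0.5,0,0,0],[0,0,-0.5,0,0,0],[0,0,-0.5,0,0,0],[0,0,-0.4,0,0,0],[0,0,-0.2,0,0,0],[0,0,-0.1,0,0,0],[0,0,-0.1,0,0,0],[0,0,0,0,0,0],[0,0,0,0,0,0]]]'

```text
t: 8.68
tool_pos: [0.5736, 0.0303, 0.2446]
orientation: [-3.139, 0.119, -0.001]
force: [-0.3, -0.2, -3.0]
opening: 0.018
gripper_force: 25.0
```

arm_command --deltas '[[[0,0,-0.1,0,0,0],[0,0,0,0,0,0],[0,0,0,0,0,0]]]'

```text
t: 8.93
tool_pos: [0.5737, 0.0302, 0.2437]
orientation: [-3.139, 0.119, -0.001]
force: [0.6, 0.5, -1.3]
opening: 0.0177
gripper_force: 25.0
```

arm_command --deltas '[[[0,0,-0.05,0,0,0],[0,0,0,0,0,0],[0,0,0,0,0,0]]]'

```text
t: 9.18
tool_pos: [0.5738, 0.0302, 0.2437]
orientation: [3.139, -0.119, 0.002]
force: [-1.7, -0.1, 3.7]
opening: 0.0177
gripper_force: 25.0
```

arm_command --deltas '[[[-0.04,-0.5,0,0,0,0],[-0.05,-0.7,0,0,0,0],[-0.05,-0.7,0,0,0,0],[-0.05,-0.7,0,0,0,0],[-0.05,-0.7,0,0,0,0],[-0.05,-0.7,0,0,0,0],[0,0,0,0,0,0]]]'

```text
t: 9.77
tool_pos: [0.571, -0.0112, 0.2437]
orientation: [3.139, -0.12, 0.002]
force: [0.3, -0.6, 5.6]
opening: 0.0178
gripper_force: 25.0
```

arm_command --deltas '[[[-0.05,-0.7,0,0,0,0],[-0.05,-0.7,0,0,0,0],[-0.05,-0.7,0,0,0,0],[-0.05,-0.7,0,0,0,0],[-0.05,-0.7,0,0,0,0],[-0.04,-0.5,0,0,0,0],[0,0,0,0,0,0]]]'

```text
t: 10.35
tool_pos: [0.568, -0.051, 0.2436]
orientation: [3.139, -0.12, 0.002]
force: [0.6, 1.0, 4.8]
opening: 0.0176
gripper_force: 25.0
```

arm_command --deltas '[[[-0.04,-0.5,0,0,0,0],[-0.04,-0.5,0,0,0,0],[-0.04,-0.5,0,0,0,0],[-0.03,-0.4,0,0,0,0],[0,0,0,0,0,0],[0,0,0,0,0,0]]]'

```text
t: 10.85
tool_pos: [0.5664, -0.0696, 0.2436]
orientation: [3.139, -0.12, 0.002]
force: [0.4, 1.2, 4.8]
opening: 0.018
gripper_force: 25.0
```

arm_command --deltas '[[[-0.02,-0.3,0,0,0,0],[-0.02,-0.3,0,0,0,0],[0,0,0,0,0,0],[0,0,0,0,0,0]]]'

```text
t: 11.18
tool_pos: [0.566, -0.0754, 0.2434]
orientation: [3.139, -0.12, 0.002]
force: [-0.2, 1.9, 5.8]
opening: 0.0179
gripper_force: 25.0
```

arm_command --deltas '[[[-0.02,-0.2,0,0,0,0],[0,0,0,0,0,0],[0,0,0,0,0,0]]]'

```text
t: 11.43
tool_pos: [0.5658, -0.0772, 0.2433]
orientation: [3.139, -0.119, 0.001]
force: [0.5, 2.8, 5.8]
opening: 0.018
gripper_force: 25.0
```

arm_command --deltas '[[[-0.02,-0.2,0,0,0,0],[0,0,0,0,0,0],[0,0,0,0,0,0]]]'

```text
t: 11.68
tool_pos: [0.5649, -0.0797, 0.2422]
orientation: [3.138, -0.12, -0.002]
force: [0.3, -2.0, -2.6]
opening: 0.0176
gripper_force: 25.0
```

arm_command --deltas '[[[-0.02,-0.2,0,0,0,0],[0,0,0,0,0,0],[0,0,0,0,0,0]]]'

```text
t: 11.93
tool_pos: [0.5646, -0.081, 0.2419]
orientation: [-3.139, 0.119, 0.003]
force: [0.4, 0.0, -2.3]
opening: 0.0181
gripper_force: 25.0
```

arm_command --deltas '[[[0,0,-0.1,0,0,0],[0,0,-0.1,0,0,0],[0,0,-0.1,0,0,0],[0,0,0,0,0,0],[0,0,0,0,0,0]]]'

```text
t: 12.35
tool_pos: [0.5651, -0.0807, 0.2397]
orientation: [3.139, -0.119, -0.0]
force: [-0.9, -0.3, -2.5]
opening: 0.0183
gripper_force: 25.0
```

arm_command --deltas '[[[0,0,-0.1,0,0,0],[0,0,0,0,0,0],[0,0,0,0,0,0]]]'

```text
t: 12.6
tool_pos: [0.5651, -0.0808, 0.2388]
orientation: [-3.139, 0.119, 0.0]
force: [0.6, 0.3, -2.4]
opening: 0.0178
gripper_force: 25.0
```

arm_command --deltas '[[[0,0,-0.05,0,0,0],[0,0,0,0,0,0],[0,0,0,0,0,0]]]'

```text
t: 12.85
tool_pos: [0.5651, -0.0808, 0.2383]
orientation: [-3.139, 0.119, 0.0]
force: [0.4, 0.7, -2.2]
opening: 0.0178
gripper_force: 25.0
```

arm_command --deltas '[[[0,0,-0.05,0,0,0],[0,0,0,0,0,0],[0,0,0,0,0,0]]]'

```text
t: 13.1
tool_pos: [0.5651, -0.0808, 0.2378]
orientation: [-3.139, 0.119, 0.0]
force: [-0.1, 0.2, -2.5]
opening: 0.018
gripper_force: 25.0
```

arm_command --deltas '[[[0,0,-0.05,0,0,0],[0,0,0,0,0,0],[0,0,0,0,0,0]]]'

```text
t: 13.35
tool_pos: [0.5653, -0.0808, 0.2377]
orientation: [3.139, -0.119, 0.001]
force: [-0.8, 0.9, -0.5]
opening: 0.0181
gripper_force: 25.0
```

The hanger has touched the notch floor 6.0 mm down, so I can release.

arm_command --deltas '[[[0,0,0,0,0,0],[0,0,0,0,0,0],[0,0,0,0,0,0],[0,0,0,0,0,0],[0,0,0,0,0,0],[0,0,0,0,0,0]]]' --gripper 0.2

```text
t: 13.85
tool_pos: [0.5652, -0.0808, 0.2374]
orientation: [3.139, -0.119, 0.0]
force: [0.2, -0.7, -0.3]
opening: 0.0524
gripper_force: 0.0
```

arm_command --deltas '[[[0,0,0.5,0,0,0],[0,0,1.5,0,0,0],[0,0,2,0,0,0],[0,0,2,0,0,0],[0,0,2,0,0,0],[0,0,2,0,0,0],[0,0,0,0,0,0],[0,0,0,0,0,0],[0,0,0,0,0,0]]]'

```text
t: 14.6
tool_pos: [0.565, -0.0807, 0.3366]
orientation: [-3.139, 0.119, 0.001]
force: [0.1, 0.2, -0.3]
opening: 0.0558
gripper_force: 0.0
```

```bash
python3 - <<'E'
from h import *
s=monitor.read_state(); print(s["t"],s["tool_pos"],s["opening"],s["force"])
im=eyes.read_camera("wrist")
cv2.imwrite("pics/w5.png",cv2.resize(im[130:260,180:420],None,fx=3.3,fy=4,interpolation=cv2.INTER_CUBIC))
E
```

```text
14.6 [ 0.56498094 -0.08074933  0.33660263] 0.05578532293593647 [ 0.07412499  0.18732725 -0.26952884]
```

View pics/w5.png

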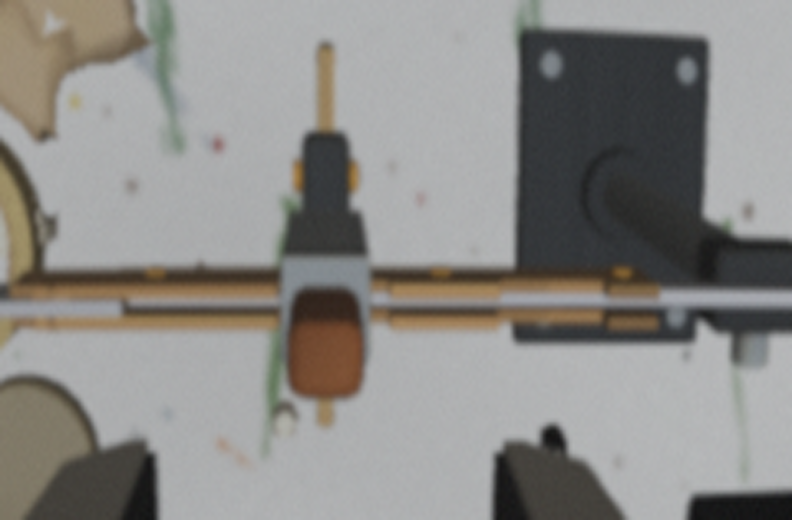

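The hanger at (325,300) sits upright inside the first notch. A gap to the far wall shows at u 370–390, and the second notch is at 500–605. The fingers are clear above it, so I'm handing in.

```bash
python3 -c "
from plant import ticket
print(ticket.close_job())"
```

```text
the job is handed in; nothing more can be done
None
```

The hanger is released and hanging upright on the floor of the notched rail's first notch, 6.0 mm down by the arm's readings; the job was handed in at about 14.6 s, and the hand-in call returned no verdict.

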